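Seal the lid of the hardware case

TASK

The lid of the larger grey hardware case has been set on but still stands proud on its rubber gasket. Push it down corner by corner, one corner after another, until it sits flat and fully home all round, then let go. Leave the smaller case and the jar of screws alone.

Things in the scene. Friction and masses are not known exactly. Their poses are not given: they have to be found in the camera images.
- case: Larger grey case, fixed in place, 90 mm high, flat rim 222 (x) by 172 mm (y); origin at the centre of its underside, z up. The black gasket on it first stands 8 mm above the rim. At each corner (88 mm along x, 63 mm along y from the centre) it gives way to a push of about 9 N and stays down where pushed, no spring-back; the rim then stops the lid. A push in the middle meets all four corners.
- lid: Its loose rigid lid: grey plate 206 (x) by 156 (y) by 8 mm, 0.35 kg, a black bar on top (84 mm along x, 18 wide, 26 high), a plug below (3.5 mm play). Origin: centre of the plate's underside, z up; 98 mm above the case's origin at first, 90 fully home. Push on top at 85 mm along x, 60 mm along y from the centre, each corner. As one corner sinks the opposite one rises, until all are down.
- small_case: A smaller case of the same make, 150 x 120 mm and 99 mm high with its bar, already shut; to be left alone. Origin at the centre of its underside.
- screw_jar: A brown glass jar of screws with a steel cap, 52 mm across and 70 mm high, standing between the cases; to be left alone. Origin at the centre of its underside.

How it is judged:
By the outcome, as a careful person would: the job done as asked, in the order asked, and still so for the second after the job is handed in, with the robot touching nothing.
It also fails if it takes over 48 s, if anything falls off the work surface, if the arm or the gripper's body presses on something with over 40 N, if the wrist force passes 120 N, or if a joint passes its speed limit or range.

ROBOT

A 7-joint arm with a two-finger parallel gripper is mounted at the origin on the work surface. World frame = base frame: x ahead of the robot, y to its left, z up, the work surface at z = 0. Lengths are in m, angles in rad, forces in N, time in s.
With the tool pointing down it reaches from about 0.35 to 0.9 m from the base axis. Payload 19.9 kg.
Tool frame: the origin (TCP) lies midway between the tips of the shut fingers; the grasp point (between the pads) lies 19 mm behind it (tcp_to_grasp is the distance from the TCP to the grasp point, in m); z points along the fingers, y is the direction in which the jaws open and shut (so a half turn about z gives the same grasp; the last joint's range is limited). The gripper opens to 94 mm and grips with 3 to 60 N. Pads are 16 mm wide; open, the fingers measure 119 mm over their backs; the gripper's body (75 mm by 177 mm) begins 78 mm behind the grasp point.
Start: joints at [1.214, 0.417, -0.01, 1.614, 0.005, 1.111, -0.053], TCP at [0.194, -0.594, 0.205] pointing down, gripper open.
Joint ranges: [-2.81, 2.81], [-0.39, 2.02], [-1.27, 1.25], [0.06, 2.57], [-1.19, 4.33], [0.19, 2], [-2.82, 2.82]. Speed limits (rad/s): [1.89, 1.89, 2.39, 2.39, 3.01, 3.01, 3.01].

INTERFACE

Orientations are given as a unit quaternion [w, x, y, z].
In Python, from workcell import get_state, read_camera, get_calibration, close_job, tcp_to_grasp gives the robot as it stands.
- The arm moves only by the shell command python3 -m inch 'ROWS' [OPENING] [FORCE]. ROWS is JSON, a list of rows, each a list of 4 numbers: the shift along the tool's x, y, z in m, then the turn about the tool's z in rad. A call has 1 to 5 rows; each row shifts and turns the commanded pose from where the row before left it, along the tool's axes as they then stand; what a row does not reach is not made up. A row lasts 1/8 s, in which the tool goes at most 62.5 mm and 10.7 degrees, less where a joint would pass 70% of its speed; a pose out of reach is approached as far as the arm can. A call is refused whole if a number of a shift passes 0.0625 or a number of a turn 0.188, either way. A call with a gripper value outside its range is refused whole. OPENING is the gripper command: -1 is fully open, 1 is shut, values between are in proportion, set as the call begins (- or left out, the last holds). The fingers move at their own pace and stop on an object; FORCE is the grip in N (left out, the last holds). Time passes only in rows, so rows that do not move let the fingers close. It gives the time, the measured TCP pose, the force and the opening at its end, in the units of the state.
- get_state(): the state, without advancing time (a new reading comes with each control period).
- read_camera(name): name is "scene" or "side" or "wrist"; returns the picture (420x560x3 uint8, red, green, blue); there is no depth.
- get_calibration(name): a dict with "fov_y" (degrees; the focal length in pixels is half the picture's height over the tangent of half this angle, whatever the lens; pixels are square), "cx", "cy" (the principal point, pixels), "dist_coeffs" ([k1, k2, p1, p2, k3] as OpenCV has them; the pictures are not rectified), "R" (3x3) and "t" (3): a world point X has camera coordinates R X + t. Camera axes: x right, y down, z forward; pixel columns grow to the right and rows downward; lengths in m; the calibration is good to about 2 mm. A picture is of the moment at which its call begins: read the wrist's pose just before it. get_calibration takes no time and is no camera call; for the wrist camera it gives the pose at the moment of the call.
- close_job(): hands the job in, once; it reports no verdict.
The state is a dict: "t": time; "q": joint angles; "joint_velocities": joint speeds; "joint_torque": joint torques, N m; "position": TCP position; "tool_rot": TCP orientation; "wrist_force": force on the tool from outside, world axes, zero at the start; "moment": the same for the moment, N m; "opening": finger opening in m.
Only numpy, scipy, OpenCV 4.12 (cv2) and the standard library are available. Lean on these libraries where they do the work, as an engineer would, in place of code of your own. Each camera call takes 0.05 s, during which the arm holds its last target.

## Working session

There is one attempt and no reset: what is moved stays moved. The work goes in short steps, Python scripts to look and compute and a shell command to move; the robot and the scene stay as the last step left them, time stands still between calls to the robot, and variables do not carry over. Pictures are saved under pics/ and viewed, and the job is handed in when it is done.

```bash
ls; mkdir -p pics; python3 - <<'E'
from workcell import *
import cv2
s=get_state();print(s)
for n in("scene","side"):
    im=read_camera(n);cv2.imwrite(f"pics/{n}0.png",im[:,:,::-1]);c=get_calibration(n);print(n,c)
print(get_calibration("wrist"),tcp_to_grasp)
E
```

```text
pics
{'t': 0.0, 'q': array([ 1.21451329,  0.41796595, -0.01035654,  1.61417795,  0.00469342,
        1.11069439, -0.05303497]), 'joint_velocities': array([-0.00026246,  0.00093357,  0.00016818,  0.00073423, -0.00064452,
        0.00122207,  0.00084492]), 'joint_torque': array([-5.39494104e-04, -8.51241732e+01,  6.37948997e-01, -4.25970340e+01,
       -4.88763687e-02,  1.87305291e-02,  1.63230088e-04]), 'position': array([ 0.19340864, -0.59392105,  0.20482846]), 'tool_rot': array([-5.97295353e-04,  9.87637806e-01,  1.56752008e-01, -1.27125044e-04]), 'wrist_force': array([-0.54753316, -0.1303223 ,  0.55713298]), 'moment': array([ 0.0160995 ,  0.00210291, -0.04091784]), 'opening': 0.09402266858193695}
scene {'fov_y': 52.88563155669166, 'cx': 283.3576209343654, 'cy': 210.9349152909924, 'dist_coeffs': array([-0.13481312,  0.        ,  0.        ,  0.        ,  0.        ]), 'R': array([[ 0.73656149,  0.67607453,  0.02000991],
       [ 0.48994736, -0.51291925, -0.70488682],
       [-0.46629256,  0.52899629, -0.7090375 ]]), 't': array([-0.41326794, -0.19687663,  1.00683358])}
side {'fov_y': 44.57944224131837, 'cx': 279.4530086955984, 'cy': 208.08571856581898, 'dist_coeffs': array([-0.10981464,  0.        ,  0.        ,  0.        ,  0.        ]), 'R': array([[-0.94621644, -0.32289682, -0.02030029],
       [-0.18872829,  0.60183567, -0.77599965],
       [ 0.26278525, -0.73043238, -0.63040657]]), 't': array([0.49094666, 0.17849031, 0.86016731])}
{'fov_y': 71.25641674432187, 'cx': 277.96933352119214, 'cy': 207.76258773585093, 'dist_coeffs': array([-0.03728306,  0.        ,  0.        ,  0.        ,  0.        ]), 'R': array([[ 3.10655660e-01, -9.50522520e-01, -4.75264782e-08],
       [-9.18625927e-01, -3.00231030e-01,  2.56880779e-01],
       [-2.44170979e-01, -7.98014241e-02, -9.66443100e-01]]), 't': array([-0.62502453, -0.02672591,  0.38958109])} 0.0188
```

View pics/scene0.png

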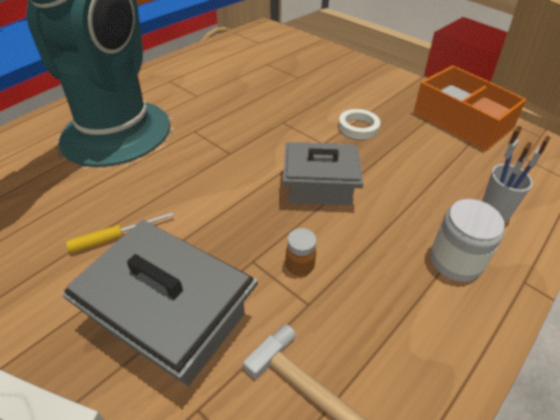

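View pics/side0.png

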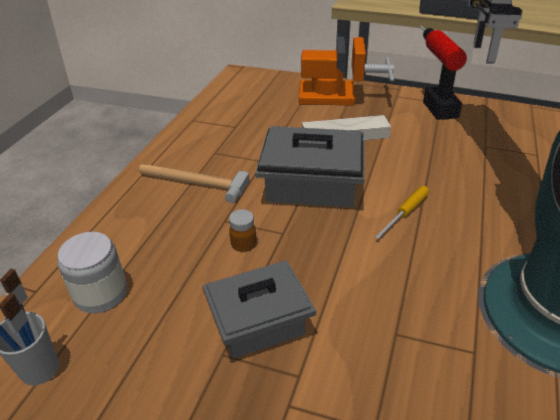

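Scene view: the larger case has its lid corners at about (68,292), (145,223), (256,285), (183,365). Side view: the same lid is at about (262,130)–(362,170). The jar and small case are clear of it. I'll zoom in to get precise corners.

```bash
python3 - <<'E'
import cv2
a=cv2.imread("pics/scene0.png")[210:390,55:275];cv2.imwrite("pics/sc_z.png",cv2.resize(a,None,fx=3,fy=3,interpolation=cv2.INTER_CUBIC))
a=cv2.imread("pics/side0.png")[115:215,245:385];cv2.imwrite("pics/si_z.png",cv2.resize(a,None,fx=5,fy=5,interpolation=cv2.INTER_CUBIC))
E
```

```text
(no output)
```

View pics/sc_z.png

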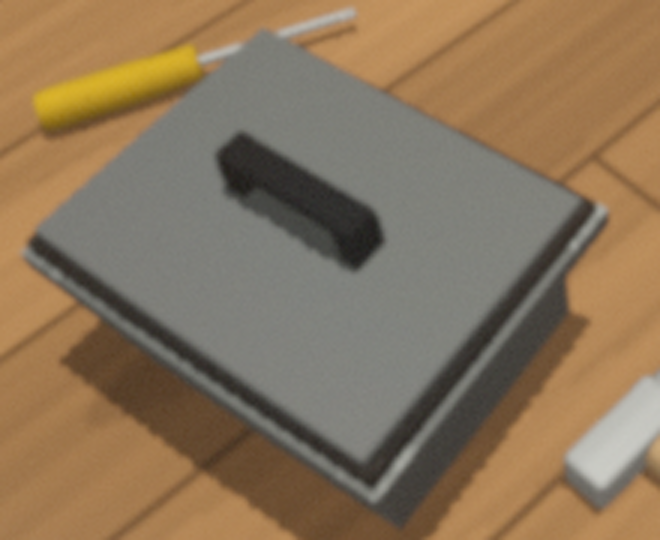

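View pics/si_z.png

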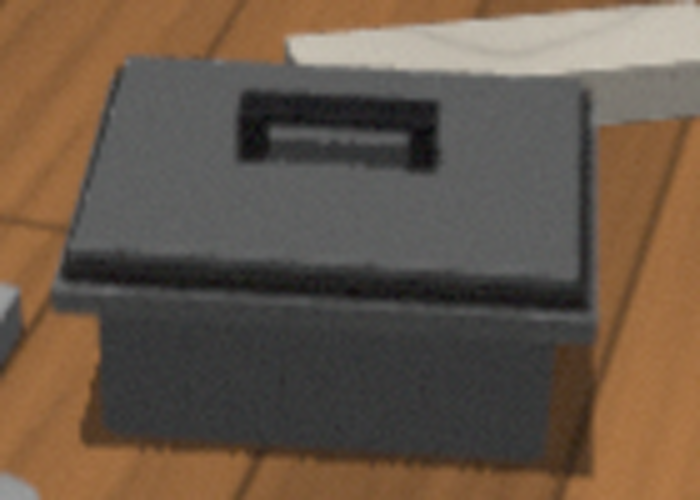

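Scene zoom: the plate's top corners are at (38,235), (262,32), (592,203) and (368,462). Side zoom: (125,60), (588,80), (580,282) and (70,250). Next I'll fit the pose.

```bash
cat > h.py <<'E'
import numpy as np,cv2
from workcell import *
def K(c):
    f=210/np.tan(np.radians(c["fov_y"])/2);return np.array([[f,0,c["cx"]],[0,f,c["cy"]],[0,0,1]])
def ray(c,px,z):
    u=cv2.undistortPoints(np.array(px,float).reshape(-1,1,2),K(c),c["dist_coeffs"])[:,0]
    C=-c["R"].T@c["t"];d=np.c_[u,np.ones(len(u))]@c["R"]
    return C+d*((z-C[2])/d[:,2])[:,None]
def proj(c,X):
    return cv2.projectPoints(np.array(X,float).reshape(-1,3),cv2.Rodrigues(c["R"])[0],c["t"],K(c),c["dist_coeffs"])[0][:,0]
E
python3 - <<'E'
from h import *
from scipy.optimize import least_squares
S=np.array([(38,235),(262,32),(592,203),(368,462)]); S=(S+.5)/3-.5+[55,210]
D=np.array([(125,60),(588,80),(580,282),(70,250)]); D=(D+.5)/5-.5+[245,115]
cs,cd=get_calibration("scene"),get_calibration("side")
a=ray(cs,S,.106);b=ray(cd,D,.106);print(a.round(4),b.round(4),sep="\n")
for p in(a,b):print(np.linalg.norm(np.roll(p,-1,0)-p,axis=1).round(4),p.mean(0).round(4))
# order by nearest
b=np.array([b[np.argmin(np.linalg.norm(b-q,axis=1))] for q in a]); 
L=np.array([(-.103,.078),(-.103,-.078),(.103,-.078),(.103,.078)])
for p in (a,b):
  best=None
  for L2 in (L,L[::-1],np.roll(L,1,0),np.roll(L[::-1],1,0)):
    for y0 in np.arange(-3,3.2,.5):
      f=lambda v:((np.c_[np.cos(v[2])*L2[:,0]-np.sin(v[2])*L2[:,1]+v[0],np.sin(v[2])*L2[:,0]+np.cos(v[2])*L2[:,1]+v[1]])-p[:,:2]).ravel()
      r=least_squares(f,[*p.mean(0)[:2],y0])
      if best is None or r.cost<best.cost:best=r
  print(best.x.round(4),best.fun.round(4))
# jar and small-case rough
print(ray(cs,[(301,238)],.07),ray(cd,[(241,219)],.07),ray(cs,[(322,165)],.08),ray(cd,[(258,296)],.08))
s=get_state();from scipy.spatial.transform import Rotation as R
q=s["tool_rot"];print(R.from_quat(q[[1,2,3,0]]).as_matrix().round(4))
E
```

```text
[[ 0.4418 -0.3153  0.106 ]
 [ 0.41   -0.1667  0.106 ]
 [ 0.6125 -0.1232  0.106 ]
 [ 0.6385 -0.2742  0.106 ]]
[[ 0.6316 -0.268   0.106 ]
 [ 0.4285 -0.3121  0.106 ]
 [ 0.3999 -0.1567  0.106 ]
 [ 0.6014 -0.1178  0.106 ]]
[0.1521 0.2072 0.1532 0.2009] [ 0.5257 -0.2199  0.106 ]
[0.2078 0.1579 0.2052 0.1532] [ 0.5153 -0.2136  0.106 ]
[ 0.5257 -0.2199  3.3438] [-0.0014 -0.0016 -0.0008  0.0025 -0.0016  0.0005  0.0038 -0.0014]
[ 0.5153 -0.2136 -2.9438] [ 0.0012  0.0017 -0.0009 -0.0007 -0.0004  0.0008  0.0001 -0.0019]
[[0.59500747 0.00310646 0.07      ]] [[0.58940121 0.01257753 0.07      ]] [[0.50924265 0.16250483 0.08      ]] [[0.48829116 0.18866912 0.08      ]]
[[ 9.509e-01  3.096e-01 -4.000e-04]
 [ 3.096e-01 -9.509e-01  1.000e-03]
 [-1.000e-04 -1.100e-03 -1.000e+00]]
```

```bash
python3 - <<'E'
from h import *
from scipy.optimize import least_squares
S=np.array([(38,235),(262,32),(592,203),(368,462)]); S=(S+.5)/3-.5+[55,210]
D=np.array([(588,80),(580,282),(70,250),(125,60)]); D=(D+.5)/5-.5+[245,115]
cs,cd=get_calibration("scene"),get_calibration("side")
for c in(cs,cd):print("C",-c["R"].T@c["t"])
for i in range(4):
  r=least_squares(lambda X:np.r_[proj(cs,X)[0]-S[i],proj(cd,X)[0]-D[i]],[.5,-.2,.1]);print(r.x.round(4),r.fun.round(2))
L=np.array([(-.103,-.078),(-.103,.078),(.103,.078),(.103,-.078)])
def P(v):
  c,s=np.cos(v[2]),np.sin(v[2]);return np.c_[c*L[:,0]-s*L[:,1]+v[0],s*L[:,0]+c*L[:,1]+v[1],np.full(4,v[3])]
f=lambda v:np.r_[proj(cs,P(v))-S,proj(cd,P(v))-D].ravel()
r=least_squares(f,[.52,-.215,.2,.106]);print(r.x,r.fun.round(1))
for z in(.106,):
  r=least_squares(lambda v:f([*v,z]),[.52,-.215,.2]);print(r.x,r.fun.round(1))
E
```

```text
C [ 0.87033544 -0.35419312  0.58337648]
C [0.27218868 0.67939734 0.69072989]
[ 0.4332 -0.3156  0.0993] [-1.35 -0.78 -1.99  1.52]
[ 0.4023 -0.1643  0.0994] [-0.56 -0.3  -0.67  0.44]
[ 0.6076 -0.1215  0.1007] [-1.43 -0.45 -2.08  0.68]
[ 0.6357 -0.2737  0.1013] [-0.42 -0.16 -0.79  0.33]
[ 0.51981963 -0.21848737  0.20113651  0.10033733] [-1.1 -0.7  0.5 -1.  -2.7 -1.3 -0.4  0.9 -2.5  1.  -1.3  0.4 -0.9  1.
 -0.9  0.5]
[ 0.52179904 -0.21873541  0.20021704] [-2.  -2.2  0.4 -2.8 -1.9 -2.7 -0.4  0.1 -3.2 -1.3 -2.  -2.1 -2.  -1.5
 -1.8 -1.8]
```

```bash
python3 -m inch '[[0,0,-0.02,0.115],[0.035,-0.027,-0.015,0],[0.04,-0.03,-0.01,0],[0.04,-0.03,0,0],[0.04,-0.03,0,0]]' 1 20; python3 -m inch '[[0.04,-0.03,0,0],[0.04,-0.03,0,0],[0.04,-0.03,0,0],[0.04,-0.03,0,0],[0,0,0,0]]'; python3 - <<'E'
from h import *
import pickle
print(get_state())
c=get_calibration("wrist");im=read_camera("wrist");pickle.dump(c,open("w1.pkl","wb"))
cv2.imwrite("pics/w1.png",im[:,:,::-1])
E
```

```text
t: 0.72
position: [0.3231, -0.4474, 0.2504]
tool_rot: [-0.0, 0.995, 0.1, -0.0]
wrist_force: [0.6, -1.0, -0.0]
opening: 0.0473
t: 1.35
position: [0.4574, -0.2961, 0.2502]
tool_rot: [-0.001, 0.995, 0.103, 0.0]
wrist_force: [-0.5, 0.0, -0.5]
opening: 0.0006
{'t': 1.35, 'q': array([ 0.69061765,  0.24066309, -0.20308122,  1.75594971,  0.05141841,
        1.15066481, -0.89307633]), 'joint_velocities': array([ 0.05090457, -0.00446038,  0.06127428,  0.00826676,  0.00733819,
        0.00158748,  0.04864893]), 'joint_torque': array([ -3.89657244, -67.69443512,  -4.84646067, -43.85954261,
        -0.24381347,  -0.08775049,  -1.42451148]), 'position': array([ 0.45735301, -0.29613816,  0.2501943 ]), 'tool_rot': array([-5.95056447e-04,  9.94726076e-01,  1.02565386e-01,  1.44233184e-04]), 'wrist_force': array([-0.48131931,  0.04855071, -0.53762498]), 'moment': array([-0.06231494,  0.04355148, -0.02772806]), 'opening': 0.0006191071321595059}
```

View pics/w1.png

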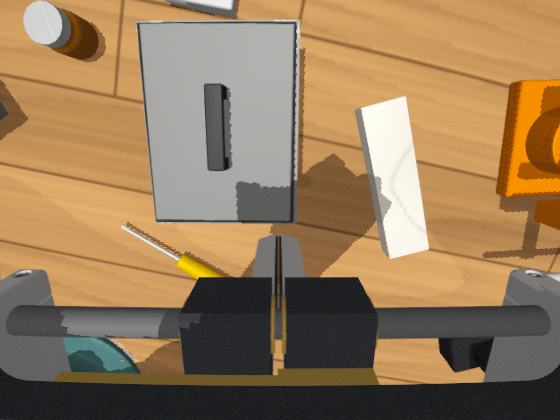

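The wrist view shows the whole lid, with top-plate corners at about (142,26), (295,23), (293,219) and (158,219). The jar is well clear at top left, and the finger tips are just off the lid.

```bash
python3 - <<'E'
from h import *
import pickle
from scipy.optimize import least_squares
c=pickle.load(open("w1.pkl","rb"))
im=cv2.imread("pics/w1.png")
cv2.imwrite("pics/w1z.png",cv2.resize(im[5:240,125:315],None,fx=2.5,fy=2.5,interpolation=cv2.INTER_CUBIC))
W=np.array([(142,26),(295,23),(293,219),(158,219)])
a=ray(c,W,.106);print(a.round(4),np.linalg.norm(np.roll(a,-1,0)-a,axis=1))
L=np.array([(.103,.078),(.103,-.078),(-.103,-.078),(-.103,.078)])
def P(v):
  k,s=np.cos(v[2]),np.sin(v[2]);return np.c_[k*L[:,0]-s*L[:,1]+v[0],s*L[:,0]+k*L[:,1]+v[1],np.full(4,v[3])]
r=least_squares(lambda v:(proj(c,P([*v,.106]))-W).ravel(),[.52,-.218,.2]);print(r.x,r.fun.round(1))
r=least_squares(lambda v:(proj(c,P(v))-W).ravel(),[.52,-.218,.2,.106]);print(r.x,r.fun.round(1))
E
```

```text
[[ 0.6029 -0.1272  0.106 ]
 [ 0.6355 -0.2764  0.106 ]
 [ 0.4374 -0.3183  0.106 ]
 [ 0.4052 -0.1654  0.106 ]] [0.15263297 0.20247298 0.156299   0.20127554]
[ 0.51966386 -0.22197922  0.20426954] [-2.3 -2.5  1.3 -0.7  0.3  2.4  0.8  2. ]
[ 0.52004293 -0.22086603  0.2044529   0.10025105] [-0.8 -1.1 -0.1  0.6 -0.8  0.4  1.8  0.1]
```

View pics/w1z.png

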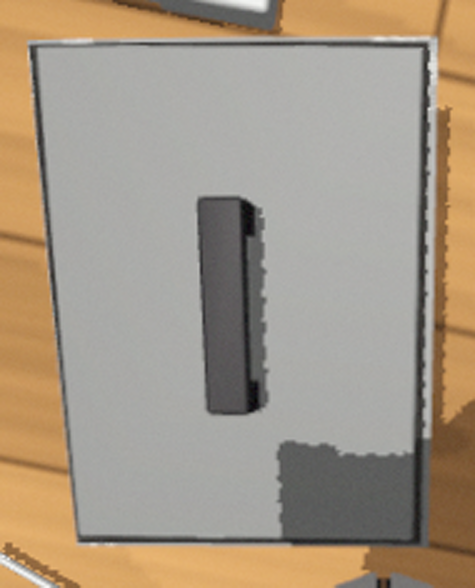

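```bash
python3 -m inch '[[-0.008,-0.002,0.04,0],[0,0,0.045,0],[0,0,0.04,0],[0,0,0.01,0],[0,0,0,0]]'; python3 -m inch '[[0,0,0.003,0],[0,0,0.002,0],[0,0,0.002,0]]'
```

```text
t: 2.02
position: [0.4467, -0.2997, 0.1159]
tool_rot: [-0.0, 0.995, 0.099, -0.0]
wrist_force: [0.7, 0.4, 0.7]
opening: 0.0005
t: 2.4
position: [0.4472, -0.2992, 0.1089]
tool_rot: [0.0, 0.995, 0.1, 0.0]
wrist_force: [-0.1, 0.2, -1.0]
opening: 0.0001
```

```bash
python3 -m inch '[[0.002,-0.002,0,0],[0,0,0.002,0],[0,0,0.002,0],[0,0,0.002,0]]'; python3 -m inch '[[0,0,0.002,0],[0,0,0.002,0]]';python3 -m inch '[[0,0,0.001,0],[0,0,0,0]]'
```

```text
t: 2.9
position: [0.4488, -0.2968, 0.1029]
tool_rot: [0.0, 0.995, 0.1, 0.0]
wrist_force: [-2.2, 0.8, 10.6]
opening: 0.0006
t: 3.15
position: [0.4488, -0.2971, 0.0992]
tool_rot: [0.0, 0.995, 0.1, 0.0]
wrist_force: [-8.8, 4.9, 35.4]
opening: 0.0004
t: 3.4
position: [0.4489, -0.2971, 0.0992]
tool_rot: [0.001, 0.995, 0.1, 0.0]
wrist_force: [-10.7, 5.9, 34.0]
opening: 0.0003
```

```bash
python3 -m inch '[[0,0,-0.03,0],[0.04,0,-0.01,0],[0.045,0,0,0],[0.045,0,0,0],[0.04,0,0,0]]'; python3 -m inch '[[0,0,0.02,0],[0,0,0,0]]';
```

```text
t: 4.03
position: [0.6166, -0.2624, 0.1372]
tool_rot: [-0.0, 0.995, 0.1, -0.0]
wrist_force: [-0.1, -0.4, 0.5]
opening: 0.0003
t: 4.28
position: [0.6135, -0.2629, 0.1153]
tool_rot: [-0.001, 0.995, 0.1, -0.002]
wrist_force: [0.3, -0.3, -0.8]
opening: 0.0003
```

```bash
python3 - <<'E'
from h import *
for n in("scene","side"):
    im=read_camera(n);cv2.imwrite(f"pics/{n}1.png",im[:,:,::-1])
a=cv2.imread("pics/scene1.png")[190:390,55:275];b=cv2.imread("pics/side1.png")[95:215,245:385]
cv2.imwrite("pics/z1.png",np.hstack([cv2.resize(a,(400,364)),cv2.resize(b,(400,364))]))
E
```

```text
(no output)
```

View pics/z1.png

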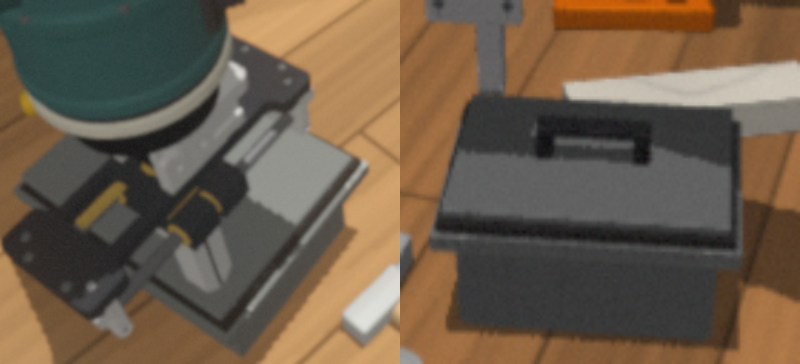

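The views show the arm over the second corner, clear of the bar and of the other items. Pushing the second corner.

```bash
python3 -m inch '[[0,0,0.003,0],[0,0,0.003,0],[0,0,0.002,0],[0,0,0.002,0]]'; python3 -m inch '[[0,0,0.002,0],[0,0,0.002,0]]';python3 -m inch '[[0,0,0.001,0],[0,0,0.001,0],[0,0,0,0]]'
```

```text
t: 4.88
position: [0.6151, -0.263, 0.1074]
tool_rot: [-0.0, 0.995, 0.1, -0.0]
wrist_force: [-0.4, -1.2, 0.3]
opening: 0.0002
t: 5.12
position: [0.6152, -0.2631, 0.1039]
tool_rot: [0.0, 0.995, 0.1, 0.0]
wrist_force: [-2.9, 0.4, 7.6]
opening: 0.0005
t: 5.5
position: [0.6153, -0.2633, 0.1019]
tool_rot: [0.0, 0.995, 0.1, 0.0]
wrist_force: [-2.0, -1.0, 6.1]
opening: 0.0003
```

```bash
python3 -m inch '[[0,0,0.002,0],[0,0,0.001,0],[0,0,0,0]]';python3 -m inch '[[0,0,0.001,0],[0,0,0.001,0],[0,0,0,0]]'
```

```text
t: 5.88
position: [0.6153, -0.2634, 0.0992]
tool_rot: [0.0, 0.995, 0.1, 0.0]
wrist_force: [-2.8, 0.3, 9.4]
opening: 0.0005
t: 6.25
position: [0.6155, -0.2634, 0.0989]
tool_rot: [0.001, 0.995, 0.1, 0.001]
wrist_force: [-12.6, 3.1, 31.1]
opening: 0.0005
```

Second corner is down (z 0.099, 31 N). On to the third corner, at lid +x, +y.

```bash
python3 -m inch '[[0,0,-0.03,0],[0,-0.04,-0.015,0],[0,-0.04,0,0],[0,-0.041,0,0],[0,0,0.02,0]]'; python3 -m inch '[[0,0,0.01,0],[0,0,0,0]]'; python3 -m inch '[[0,0,0.003,0],[0,0,0.003,0],[0,0,0.002,0],[0,0,0.002,0]]'
```

```text
t: 6.88
position: [0.592, -0.141, 0.1227]
tool_rot: [-0.0, 0.995, 0.102, 0.001]
wrist_force: [0.6, -1.2, -0.7]
opening: 0.0004
t: 7.12
position: [0.5908, -0.1449, 0.1108]
tool_rot: [-0.0, 0.995, 0.099, -0.001]
wrist_force: [-0.0, -0.4, 0.5]
opening: 0.0005
t: 7.62
position: [0.5916, -0.1445, 0.1022]
tool_rot: [0.0, 0.995, 0.1, 0.001]
wrist_force: [-2.2, 2.2, 9.2]
opening: 0.0004
```

```bash
python3 -m inch '[[0,0,0.002,0],[0,0,0.001,0],[0,0,0,0]]';python3 -m inch '[[0,0,0.001,0],[0,0,0.001,0],[0,0,0,0]]'
```

```text
t: 8.0
position: [0.5917, -0.1443, 0.0992]
tool_rot: [0.0, 0.995, 0.1, 0.001]
wrist_force: [-1.6, 2.0, 8.0]
opening: 0.0006
t: 8.38
position: [0.5919, -0.1443, 0.0988]
tool_rot: [0.0, 0.995, 0.1, 0.001]
wrist_force: [-11.0, 3.8, 33.2]
opening: 0.0009
```

Third is down. Fourth corner next, at lid −x, +y.

```bash
python3 -m inch '[[0,0,-0.03,0],[-0.04,0,-0.015,0],[-0.045,0,0,0],[-0.045,0,0,0],[-0.04,0,0,0]]'; python3 -m inch '[[0,0,0.03,0],[0,0,0,0]]'; python3 -m inch '[[0,0,0.003,0],[0,0,0.002,0],[0,0,0.002,0],[0,0,0.002,0]]'
```

```text
t: 9.0
position: [0.4231, -0.1785, 0.1416]
tool_rot: [0.0, 0.995, 0.1, 0.0]
wrist_force: [-0.3, -0.4, -1.1]
opening: 0.0002
t: 9.25
position: [0.4236, -0.178, 0.1107]
tool_rot: [-0.001, 0.995, 0.1, -0.001]
wrist_force: [0.6, 1.0, 0.4]
opening: 0.0005
t: 9.75
position: [0.425, -0.1781, 0.1029]
tool_rot: [0.0, 0.995, 0.1, 0.0]
wrist_force: [-1.9, 2.5, 8.1]
opening: 0.0001
```

```bash
python3 -m inch '[[0,0,0.002,0],[0,0,0.002,0],[0,0,0,0]]';python3 -m inch '[[0,0,0.001,0],[0,0,0.001,0],[0,0,0,0]]'
```

```text
t: 10.12
position: [0.4249, -0.1779, 0.0988]
tool_rot: [-0.0, 0.995, 0.1, 0.0]
wrist_force: [-0.6, 2.4, 4.2]
opening: 0.0007
t: 10.5
position: [0.4251, -0.1779, 0.0981]
tool_rot: [0.0, 0.995, 0.1, 0.0]
wrist_force: [-12.4, 7.1, 38.4]
opening: 0.0003
```

Fourth corner is down. Now a second round to re-check the others, starting with corner 1.

```bash
python3 -m inch '[[0,0,-0.03,0],[0,0.04,-0.015,0],[0,0.04,0,0],[0,0.041,0,0],[0,0,0.03,0]]'; python3 -m inch '[[0,0,0.006,0],[0,0,0.003,0],[0,0,0.002,0],[0,0,0,0]]'; python3 -m inch '[[0,0,0.002,0],[0,0,0.001,0],[0,0,0,0]]'
```

```text
t: 11.12
position: [0.4496, -0.3003, 0.1125]
tool_rot: [0.002, 0.995, 0.098, 0.001]
wrist_force: [0.6, 0.4, -0.3]
opening: 0.0001
t: 11.62
position: [0.4488, -0.2967, 0.101]
tool_rot: [0.0, 0.995, 0.1, 0.0]
wrist_force: [-0.4, 0.2, 0.8]
opening: 0.0005
t: 12.0
position: [0.4488, -0.2968, 0.0983]
tool_rot: [0.0, 0.995, 0.1, 0.0]
wrist_force: [-4.3, 2.9, 13.9]
opening: 0.0001
```

```bash
python3 -m inch '[[0,0,0.001,0],[0,0,0.0005,0],[0,0,0,0]]';  python3 -m inch '[[0,0,-0.03,0],[0.04,0,-0.01,0],[0.045,0,0,0],[0.045,0,0,0],[0.04,0,0,0]]'; python3 -m inch '[[0,0,0.02,0],[0,0,0.01,0],[0,0,0.005,0],[0,0,0.002,0],[0,0,0,0]]'; python3 -m inch '[[0,0,0.001,0],[0,0,0.001,0],[0,0,0,0]]'
```

```text
t: 12.38
position: [0.449, -0.2969, 0.0981]
tool_rot: [0.001, 0.995, 0.1, 0.0]
wrist_force: [-11.4, 8.4, 39.2]
opening: 0.0004
t: 13.0
position: [0.6166, -0.2625, 0.1359]
tool_rot: [-0.0, 0.995, 0.1, 0.0]
wrist_force: [-0.7, -0.2, 0.4]
opening: 0.0008
t: 13.62
position: [0.615, -0.2634, 0.0994]
tool_rot: [0.0, 0.995, 0.099, 0.0]
wrist_force: [-0.3, 1.2, 0.5]
opening: 0.0005
t: 14.0
position: [0.6154, -0.2633, 0.0983]
tool_rot: [0.0, 0.995, 0.1, 0.0]
wrist_force: [-5.4, 1.3, 13.7]
opening: 0.0006
```

```bash
python3 -m inch '[[0,0,0.001,0],[0,0,0,0]]'; python3 -m inch '[[0,0,-0.03,0],[0,-0.04,-0.015,0],[0,-0.04,0,0],[0,-0.041,0,0],[0,0,0.03,0]]'; python3 -m inch '[[0,0,0.01,0],[0,0,0.003,0],[0,0,0.001,0],[0,0,0,0]]'; python3 -m inch '[[0,0,0.001,0],[0,0,0.001,0],[0,0,0,0]]'
```

```text
t: 14.25
position: [0.6155, -0.2633, 0.0982]
tool_rot: [0.0, 0.995, 0.1, 0.001]
wrist_force: [-10.7, 3.3, 25.6]
opening: 0.0009
t: 14.88
position: [0.5926, -0.1411, 0.1131]
tool_rot: [0.0, 0.995, 0.102, 0.002]
wrist_force: [0.7, -1.1, -0.7]
opening: 0.0005
t: 15.38
position: [0.5912, -0.1447, 0.0983]
tool_rot: [-0.0, 0.995, 0.099, -0.0]
wrist_force: [-7.7, 3.3, 13.6]
opening: 0.0002
t: 15.75
position: [0.5913, -0.1447, 0.098]
tool_rot: [0.0, 0.995, 0.099, 0.0]
wrist_force: [-19.0, 6.1, 40.5]
opening: 0.0005
```

All corners stop stiffly at z ≈ 0.098. I'll retreat and look.

```bash
python3 -m inch '[[0,0,-0.03,0],[0,0,-0.05,0],[0,0,-0.05,0],[-0.04,0.02,-0.01,0],[-0.05,0.03,0,0]]'; python3 -m inch '[[-0.06,0.03,0,0],[-0.06,0.03,0,0],[-0.06,0.03,0,0],[-0.06,0.03,0,0],[0,0,0,0]]'; python3 - <<'E'
from h import *
for n in("scene","side"):
    im=read_camera(n);cv2.imwrite(f"pics/{n}2.png",im[:,:,::-1])
a=cv2.imread("pics/scene2.png")[210:390,55:275];b=cv2.imread("pics/side2.png")[115:215,245:385]
cv2.imwrite("pics/z2.png",np.hstack([cv2.resize(a,(400,364),interpolation=cv2.INTER_CUBIC),cv2.resize(b,(400,300),interpolation=cv2.INTER_CUBIC) if 0 else cv2.resize(b,(400,364),interpolation=cv2.INTER_CUBIC)]))
E
```

```text
t: 16.38
position: [0.5129, -0.2119, 0.2368]
tool_rot: [0.001, 0.995, 0.1, 0.001]
wrist_force: [0.4, -1.5, -0.1]
opening: 0.0003
t: 17.0
position: [0.3122, -0.3685, 0.2359]
tool_rot: [0.001, 0.995, 0.096, 0.0]
wrist_force: [0.6, 0.8, -0.1]
opening: 0.0003
```

View pics/z2.png

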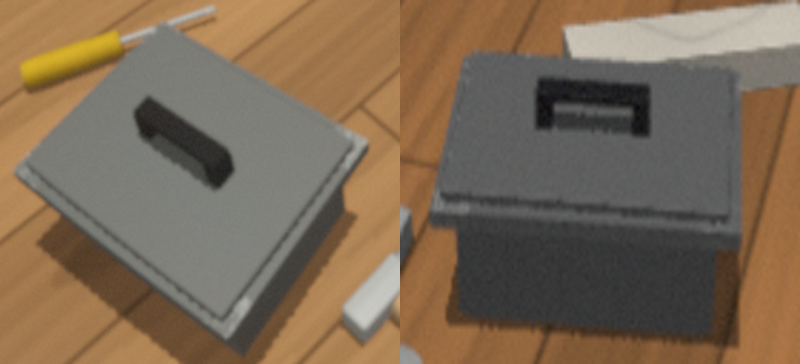

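View pics/side2.png

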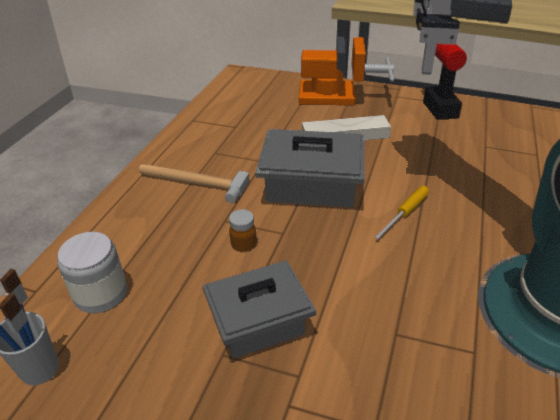

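View pics/scene2.png

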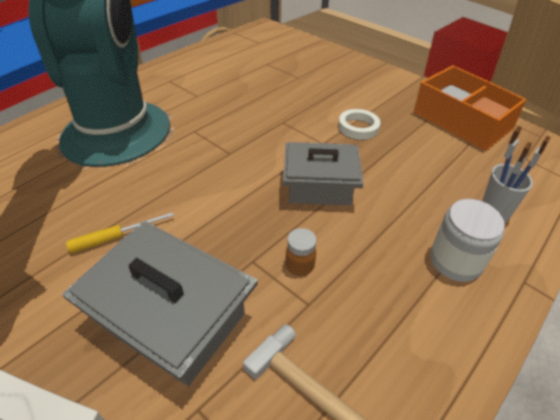

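Both views show the lid flat on the rim with no gasket visible along the edges. The jar at (301,250) and small case at (322,170) haven't moved, and the arm is clear.

```bash
python3 -c "
from workcell import *
print(get_state()['t'],close_job())"
```

```text
the job is handed in; nothing more can be done
17.1 None
```

The larger case's lid is pushed down and sits flat on its rim. I handed the job in at 17.1 s with the arm clear of everything; no verdict is reported at hand-in.

- **Pushing:** I pushed the four corners one after another around the lid with the shut fingers. Then I pressed corners 1 to 3 a second time. Each press stopped hard at a tip height of about 98–99 mm; fully home is 98 mm. The highest vertical force read was about 40 N, through the fingertips.
- **Last checks:** The final scene and side pictures show the lid flat with no gasket band visible. The jar and the smaller case have not moved.
- **Not checked by touch:** Corner 4 was pressed only once. It stopped at 98.1 mm and I pushed it last in the first round, so its final state rests on that reading and the pictures.
- **Disagreement:** The scene and side cameras differed by about 12 mm on where the lid was. I used the wrist camera's fit, which lies close to the two cameras' combined fit. The rows where the tip met the lid matched the expected heights to about 1 mm.

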